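Fetch the rear build platform from the crowded drying hook

ROBOT

A 6-joint arm with a two-finger parallel gripper is mounted at the origin on the work surface. World frame = base frame: x ahead of the robot, y to its left, z up, the work surface at z = 0. Lengths are in mm, angles in rad, forces in N, time in s.
With the tool pointing down it reaches from about 350 to 975 mm from the base axis. Payload 7.1 kg.
Tool frame: the origin (TCP) lies midway between the tips of the shut fingers; the grasp point (between the pads) lies 19 mm behind it (ctrl.grip_depth is the distance from the TCP to the grasp point, in mm); z points along the fingers, y is the line along which they close (so a half turn about z gives the same grasp; the last joint's range is limited). The gripper opens to 88 mm and grips with 3 to 60 N. Pads are 20 mm wide; open, the fingers measure 115 mm over their backs; the gripper's body (75 mm by 178 mm) begins 61 mm behind the grasp point.
Start: joints at [-1.351, 0.423, 1.63, -0, 1.089, -0.019], TCP at [147.855, -607.243, 222.675] pointing down, gripper open.
Joint ranges: [-3, 3], [-0.9, 2.11], [0.09, 2.58], [-1.31, 4.45], [0.11, 2.69], [-2.54, 2.54]. Speed limits (rad/s): [2.39, 2.39, 3.01, 3.14, 3.14, 3.14].

INTERFACE

Orientations are given as a rotation vector (axis times angle).
In Python, from workcell import ctrl, cams gives the robot as it stands.
- The arm moves only by the tool move_arm, never from a script. Its argument "steps" is a list of rows, each a list of 3 entries, a list of its own where there are three numbers: the shift along the tool's x, y, z in units of 25 mm (1.0 is 25 mm), then the turn about the tool's z in units of 5 degrees (1.0 is 5 degrees), then the closure, from 0 (fully open) to 1 (shut). A call has 1 to 20 rows; each row shifts and turns the commanded pose from where the row before left it, along the tool's axes as they then stand; what a row does not reach is not made up. A row lasts 1/12 s, in which the tool goes at most 41.7 mm and 7.16 degrees, less where a joint would pass 70% of its speed; a pose out of reach is approached as far as the arm can. A call is refused whole if a number of a shift passes 1 or a number of a turn 1, either way. A call with a gripper value outside its range is refused whole. The fingers move at their own pace and stop on an object; the grip force is fixed at half the most. Time passes only in rows, so rows that do not move let the fingers close. It gives the time, the measured TCP pose, the force, the opening and the grip force at its end, in the units of the state.
- ctrl.get_obs(): the state, without advancing time (a new reading comes with each control period).
- cams.get_image(name): name is "side" or "top" or "wrist"; returns a dict with "image" (480x640x3 uint8, red, green, blue), "camera_matrix" (3x3 intrinsics, pixels), "k1" (the pictures are not rectified: a ray, as slopes to the right and down, at radius r is drawn at 1 + k1 r^2 times it, then the intrinsics apply), "xyz" and "rotation" of the camera in the world; the wrist camera has in their place "mount" (4x4, takes a point from camera to tool coordinates, whose origin is the TCP and whose axes are the flange's). Camera axes: x right, y down, z forward; pixel columns grow to the right and rows downward; lengths in mm; the calibration is good to about 2 mm. A picture is of the moment at which its call begins: read the wrist's pose just before it. There is no depth.
- ctrl.close_job(): hands the job in; it is judged then, once.
Trained networks look in the newest picture that a camera, given by its name, has taken for a name from the list of things; names that differ only in an ending like _2 or _b are one class to them, and where a whole thing is asked for, a point or a joint stands for the part that bears it (a point fixed in the world has none). Each returns a list of dicts, best first, with "p" (0 to 1); they miss things now and then, are a little off and sometimes report something else, mostly with a low value. They report only what shows in the picture. A call takes as long as a camera call. They do not tell look-alikes from the thing itself.
- cams.boxes_of(camera, thing): "rect" ([centre column, centre row, width, height] in pixels, round what is visible of it).
- cams.cut_out(camera, thing): "pixels" (480x640 bool, what is visible of it) and "rect" ([centre column, centre row, width, height] in pixels, round what is visible of it).
The state is a dict: "t": time; "qpos": joint angles; "qvel": joint speeds; "joint_torque": joint torques, N m; "ee_pos": TCP position; "orientation": TCP orientation; "ft_force": force on the tool from outside, world axes, zero at the start; "moment": the same for the moment, N m; "width": finger opening in mm; "grasp_force": force on a finger pad.
Only numpy, scipy, OpenCV 4.12 (cv2) and the standard library are available. Lean on these libraries where they do the work, as an engineer would, in place of code of your own. Each camera call takes 0.05 s, during which the arm holds its last target. There are 200 camera calls.

TASK

The build platform with the red grip is needed, but it hangs at the back of the crowded hook. Hang the black-gripped and grey-gripped platforms from in front of it on the other hook and push that row back by feel until it has pressed the hook's stiff yellow buffer pad home (it yields at roughly 7 N of push, then stops dead; push gently, never over 18 N, lower things softly on the hooks, and let only the platforms, never the gripper, bear on the hooks). Then take the red one off and stand it upright in the steel tray; drop nothing and leave the bottle, jar and scraper alone.

Things in the scene. Friction and masses are not known exactly. Their poses are not given: they have to be found in the camera images.
- hook_full: the crowded hook, a fixed steel stand; origin on the bench under its post's front face. From there a flat bar, 12 mm wide (y), 8 mm thick, top face 140 mm high, runs along the hook's own -x to x = -185 mm. Post 50 mm wide, top 158 mm high; base plate 250 x 90 x 8 mm. Red, black and grey hang about 36, 80 and 124 mm in front of the origin (x = -36, -80, -124), with 96 mm of air below their plates.
- full_lip (a point): top centre of the upturned lip that ends the crowded hook's bar: lip 6 mm long in x, its top 148 mm above the bench, 8 mm above the bar's top face
- hook_spare: the empty hook, of the same make, size and axes as the crowded one. A blue clamp carriage on its bar carries a yellow buffer pad (26 mm wide, 143 to 155 mm high: saddle height of hung platforms). The carriage's place differs each time and is not measured: the untouched pad's front face lies anywhere at hook x = -32 to -82 mm.
- spare_lip (a point): top centre of the same lip at the end of the empty hook's bar
- buffer (a joint): how far the yellow pad is pushed back towards the post, in m: 0 untouched, 0.006 hard against its stop. It slides stiffly, stays where it is left and does not spring back. Sliding the row takes 1 to 4 N at the gripper, moving the pad about 4 to 8 N; past 6 mm it is rigid and the force climbs fast. It must end more than 4.5 mm in.
- red: wanted build platform, red grip, at the back; 78 mm tall, 0.19-0.30 kg; origin under the centre of its plate, z up. Plate 34 x 70 x 10 mm (x, y, z). On it two straps 6 mm thick, 24 mm long in x, leave an opening along x, 20 mm wide, z 10 to 44 mm, for the hook bar. Saddle 36 x 44 x 8 mm above (z 44 to 52) rests on the bar. Hung, its underside is 96 mm above the bench.
- red_grip (a point): centre of the red grip block on top of the saddle: 30 mm (x) x 28 mm (y) x 26 mm tall, flat-sided, 65 mm above the plate's underside; taken from above across its 28 mm. A grip of 20 N holds it; fingers that squeeze hard drag it down on the bar
- black: black-gripped platform, same build, size and mass range as the red one; middle of the crowded hook. Pushed together on a bar, platforms meet saddle to saddle and stand 36 mm apart.
- black_grip (a point): centre of the black grip block (as on the red one)
- grey: grey-gripped platform, same build, size and mass range as the red one; front of the crowded hook
- grey_grip (a point): centre of the grey grip block (as on the red one)
- tray: low open steel tray fixed to the bench, 130 x 160 mm outside (x by y), walls 4 mm thick and 14 mm high; origin under its centre. Its inner floor is 4 mm above the bench.
- tray_in (a point): centre of the tray's inner floor (top surface)
- resin: amber bottle, 64 mm diameter, 150 mm tall, bystander; origin under its base
- jar: white jar, 56 mm diameter, 65 mm tall, bystander; origin under its base
- scraper: scraper lying on the bench in front of the hooks, bystander; about 200 mm long along its own x
Mind the look-alikes: they are no part of the job. What is shaped like the grey but brown or pink is not meant.

How it is judged:
By the outcome, as a careful person would: the job done as asked, in the order asked, and still so for the second after the job is handed in, with the robot touching nothing.
It also fails if it takes over 72 s, if anything falls off the work surface, if the arm or the gripper's body presses on something with over 40 N, if the wrist force passes 120 N, or if a joint passes its speed limit or range.

## Working session

There is one attempt and no reset: what is moved stays moved. The work goes in short steps, Python scripts to look and compute and a tool call to move; the robot and the scene stay as the last step left them, time stands still between calls to the robot, and variables do not carry over. Pictures are saved under pics/ and viewed, at most 10 in all, crops included, and the job is handed in when it is done.

Besides the shell and the picture viewer there is one more tool, called after "Call:" by a JSON object that holds its "name" and its "arguments". move_arm: Moves the arm, as the interface text tells. Its arguments: {"type":"object","properties":{"steps":{"type":"array"}},"required":["steps"]}

```bash
mkdir -p pics; ls
python3 - <<'E'
from workcell import ctrl,cams
import cv2
o=ctrl.get_obs();print(o)
for c in ["side","top"]:
    d=cams.get_image(c);cv2.imwrite(f"pics/{c}0.png",d["image"][:,:,::-1])
    print(c,d["camera_matrix"],d["k1"],d["xyz"],d["rotation"])
    for n in ["hook_full","hook_spare","full_lip","spare_lip","red","red_grip","black","black_grip","grey","grey_grip","tray","buffer"]:
        try: print(n,[(round(b["p"],2),[round(float(x),1) for x in b["rect"]]) for b in cams.boxes_of(c,n)[:5]])
        except Exception as e: print(n,e)
E
```

```text
pics
{'t': 0.0, 'qpos': array([-1.35102956e+00,  4.23841254e-01,  1.63064876e+00,  3.65962822e-05,
        1.08862671e+00, -1.89956548e-02]), 'qvel': array([ 0.00065676,  0.00058595,  0.00152632,  0.00023274,  0.00072797,
       -0.00010154]), 'joint_torque': array([-5.84689697e-04, -5.44613421e+01, -2.73667270e+01,  6.45338511e-02,
        2.29250657e-02, -1.34629026e-04]), 'ee_pos': array([ 147.73173875, -606.73066359,  221.91765134]), 'orientation': array([-3.11772678e+00, -3.73949439e-01,  1.89173392e-04]), 'ft_force': array([ 0.39548837, -0.2973197 ,  0.46184271]), 'moment': array([-0.03165337, -0.05309457,  0.01313922]), 'grasp_force': 0.0, 'width': 87.93713767295297}
side [[502.7339954    0.         321.48481093]
 [  0.         502.7339954  234.62406474]
 [  0.           0.           1.        ]] -0.07638401153512983 [ 362.60009949 -891.76445847  638.48416621] [-2.07802139  0.17956368 -0.13676467]
hook_full [(0.61, [341.2, 230.0, 104.9, 76.3])]
hook_spare [(0.95, [360.5, 288.6, 127.2, 93.9])]
full_lip [(0.65, [340.3, 232.7, 109.2, 75.8])]
spare_lip [(0.93, [358.8, 291.1, 130.5
[... 1017 characters left out ...]
, 283.9, 85.9, 72.1])]
hook_spare [(0.88, [380.1, 235.8, 39.2, 121.0])]
full_lip [(0.78, [274.8, 233.2, 43.9, 120.9])]
spare_lip [(0.82, [379.6, 238.2, 41.3, 115.5])]
red [(0.66, [275.1, 198.4, 36.2, 26.9])]
red_grip [(0.84, [273.6, 200.6, 31.3, 25.9])]
black [(0.66, [275.6, 220.2, 32.1, 25.2])]
black_grip []
grey [(0.95, [223.4, 247.8, 30.3, 23.1]), (0.77, [211.1, 195.9, 32.8, 30.8]), (0.7, [270.5, 242.6, 31.0, 24.3]), (0.66, [269.4, 334.8, 30.6, 32.3])]
grey_grip [(0.97, [271.1, 239.6, 33.9, 20.8]), (0.9, [269.9, 336.0, 35.0, 30.7]), (0.84, [223.4, 246.5, 25.9, 21.0]), (0.62, [211.5, 196.6, 33.8, 30.9])]
tray [(0.78, [473.1, 284.2, 84.5, 68.3])]
buffer [(0.18, [321.0, 327.9, 34.7, 123.1])]
```

View pics/side0.png

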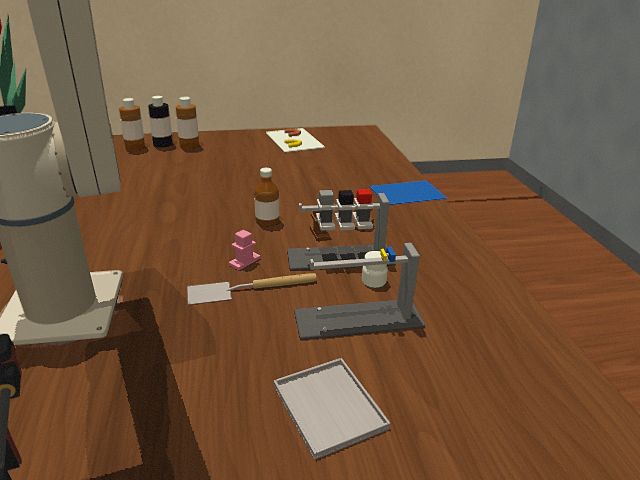

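View pics/top0.png

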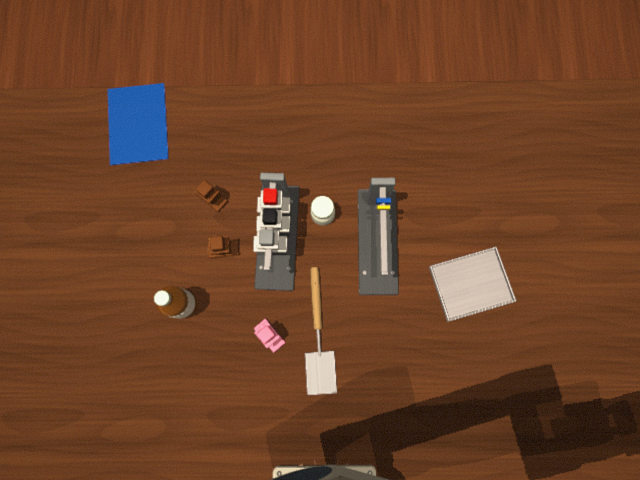

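The top view shows the crowded hook's grips at red (270,196), black (269,216) and grey (267,237). The spare hook is near (379,235) with its pad at (384,206), and the tray is at (473,284). Possible confusions for the grey are brown (210,193), brown (220,246) and pink (268,335). I'm choosing the three on the left hook's bar and will check them in a close crop.

```bash
cat > h.py <<'E'
import numpy as np,cv2
from scipy.spatial.transform import Rotation as R
def ray(d,uv,pose=None):
    K=d["camera_matrix"];x=(np.array(uv,float)-K[[0,1],[2,2]])/K[0,0]
    y=x.copy()
    for _ in range(20): y=x/(1+d["k1"]*(y@y))
    v=np.r_[y,1]
    if "mount" in d:
        M=np.eye(4);M[:3,:3]=R.from_rotvec(pose[1]).as_matrix();M[:3,3]=pose[0];M=M@d["mount"]
        return M[:3,3],M[:3,:3]@v
    r=np.array(d["rotation"]);Rm=R.from_rotvec(r).as_matrix() if r.size==3 else r
    return np.array(d["xyz"]),Rm@v
def atz(d,uv,z,pose=None):
    o,v=ray(d,uv,pose);return o+v*(z-o[2])/v[2]
def proj(d,p,pose=None):
    if "mount" in d:
        M=np.eye(4);M[:3,:3]=R.from_rotvec(pose[1]).as_matrix();M[:3,3]=pose[0];M=M@d["mount"];o=M[:3,3];Rm=M[:3,:3]
    else: o=d["xyz"];Rm=R.from_rotvec(d["rotation"]).as_matrix()
    c=Rm.T@(np.array(p)-o);x=c[:2]/c[2];x=x*(1+d["k1"]*(x@x));K=d["camera_matrix"]
    return x*K[0,0]+K[[0,1],[2,2]]
E
python3 - <<'E'
from h import *
from workcell import ctrl,cams
d=cams.get_image("top");im=d["image"][:,:,::-1]
cv2.imwrite("pics/topc.png",cv2.resize(im[165:305,225:415],None,fx=4,fy=4,interpolation=cv2.INTER_CUBIC))
s=cams.get_image("side");im=s["image"][:,:,::-1]
cv2.imwrite("pics/sidec.png",cv2.resize(im[180:340,280:440],None,fx=3.7,fy=3.7,interpolation=cv2.INTER_CUBIC))
hsv=cv2.cvtColor(d["image"],cv2.COLOR_RGB2HSV)
for n,lo,hi in[("red",(0,200,120),(6,255,255)),("yel",(22,180,100),(34,255,255)),("blue",(105,180,80),(125,255,255))]:
    m=cv2.inRange(hsv,lo,hi);_,_,st,c=cv2.connectedComponentsWithStats(m)
    for q,cc in zip(st[1:],c[1:]):
        if q[4]>8: print(n,q,cc,atz(d,cc,174 if n=="red" else 155))
for n,uv in [("black",(269.5,216)),("grey",(267,237))]: print(n,atz(d,uv,174))
for n in ["hook_spare","hook_full","tray"]:
    c=cams.cut_out("top",n)[0];r=cv2.minAreaRect(np.argwhere(c["pixels"])[:,::-1].astype(np.float32));print(n,r)
    if n=="tray":
        B=cv2.boxPoints(r);print([atz(d,b,14)[:2].round(1) for b in B],atz(d,r[0],14))
E
```

```text
red [264 189  13  14 176] [269.875      195.57954545] [657.84682545 100.08931291 174.        ]
yel [377 205  13   5  41] [383.17073171 207.        ] [ 636.15906371 -129.6021333   155.        ]
blue [ 108   84   60   81 4227] [137.20369056 123.74473622] [826.64067686 386.015764   155.        ]
blue [376 198  15   6  65] [383.29230769 200.2       ] [ 650.59629951 -130.31600913  155.        ]
black [615.23932444 100.38145866 174.        ]
grey [572.1844269  104.87873797 174.        ]
hook_spare ((377.6933288574219, 235.92092895507812), (117.98861694335938, 39.44063949584961), 89.20427703857422)
hook_full ((277.1399841308594, 230.6903076171875), (39.079811096191406, 117.63265991210938), 3.4682295322418213)
tray ((471.290283203125, 282.9071350097656), (59.96461868286133, 72.76519775390625), 72.25532531738281)
[array([ 537.4, -240.9]), array([ 586.9, -401.5]), array([ 455.8, -432.3]), array([ 408.2, -275. ])] [ 496.25755479 -337.40015656   14.        ]
```

View pics/topc.png

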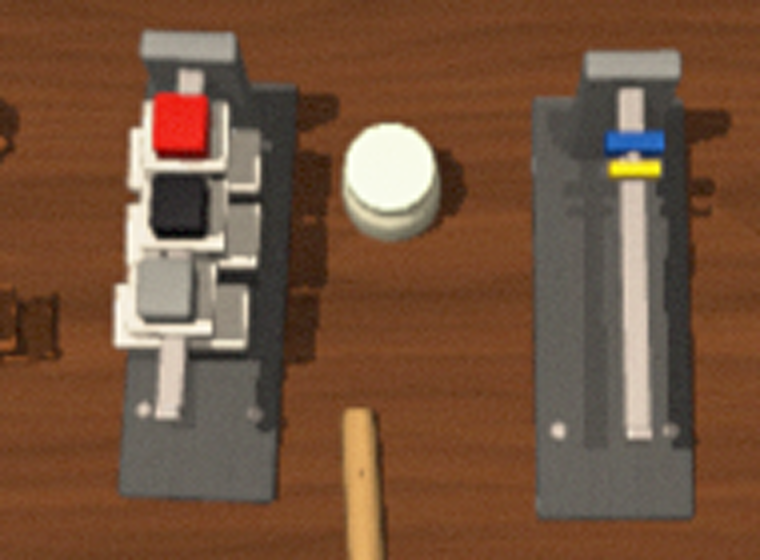

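View pics/sidec.png

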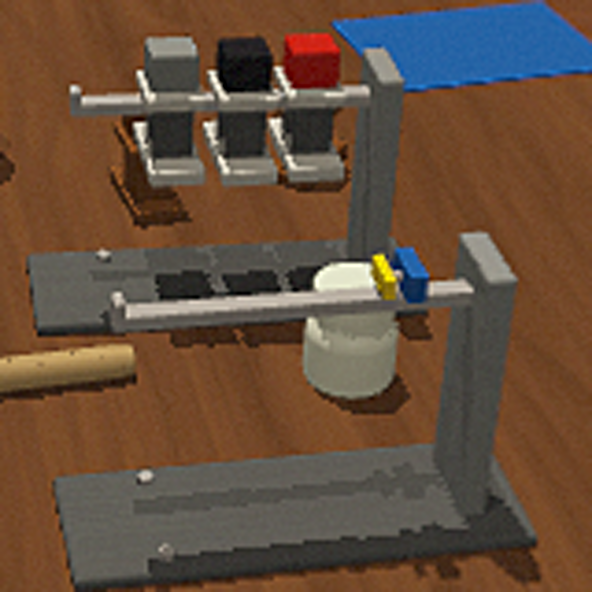

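The crops confirm it. The left hook holds red at the back, black in the middle and grey in front, while the browns and pink stand on the bench. The spare lip is at about px (384.8,274.3), its post at (382.5,187.5), and the full lip at (267,268.8).

Run:
```python
from h import *
from workcell import ctrl,cams
t=cams.get_image("top");s=cams.get_image("side")
T=lambda x,y:(225+x/4-.4,165+y/4-.4); S=lambda x,y:(280+x/3.7-.4,180+y/3.7-.4)
def tri(a,b):
    o1,v1=ray(t,a);o2,v2=ray(s,b);v1/=np.linalg.norm(v1);v2/=np.linalg.norm(v2)
    k=np.linalg.lstsq(np.c_[v1,-v2],o2-o1,rcond=None)[0];p=o1+k[0]*v1;q=o2+k[1]*v2
    return ((p+q)/2).round(1),round(np.linalg.norm(p-q),1)
P={"fulllip":(T(168,415),S(76,92),148),"sparelip":(T(639,435),S(118,298),148),
"redtop":(T(181,98+25),S(312,40),174),"blacktop":(T(178,177+25),S(244,43),174),"greytop":(T(165,283),S(171,43),174),
"fposttop":(T(188,45),S(382,60),158),"sposttop":(T(632,66),S(487,247),158),"yelTop":(T(635,168),S(381,262),155)}
for n,(a,b,z) in P.items(): print(n,atz(t,a,z)[:2].round(1),atz(s,b,z)[:2].round(1),tri(a,b))
# post-front/bar junction
for n,uv in [("fbar0",T(190,72)),("sbar0",T(630,90))]: print(n,atz(t,uv,140)[:2].round(1))
print(R.from_rotvec(ctrl.get_obs()["orientation"]).as_matrix().round(3))
w=cams.get_image("wrist");print(w["mount"].round(3),w["camera_matrix"])
```

```text
fulllip [513.4 108.3] [512.9 105.1] (array([513.5, 108.5, 146.4]), np.float64(0.2))
sparelip [ 500.2 -128.2] [ 499.1 -127. ] (array([ 499.5, -128.1,  148.8]), np.float64(1.2))
redtop [658.3 100.1] [657.5 103.9] (array([657., 100., 176.]), np.float64(1.3))
blacktop [617.1 101.2] [615.4 105.1] (array([615.4, 101. , 176.1]), np.float64(2.2))
greytop [575.6 107.2] [571.6 111. ] (array([572.9, 107.1, 176.2]), np.float64(4.3))
fposttop [705.4  99. ] [703.1 103.4] (array([702.9,  98.9, 160.5]), np.float64(2.9))
sposttop [ 690.6 -129.9] [ 691.  -122.9] (array([ 688.7, -129.3,  162.1]), np.float64(0.9))
yelTop [ 637. -130.] [ 634.3 -124.3] (array([ 634.2, -129.3,  158.5]), np.float64(3.4))
fbar0 [696.9 100. ]
sbar0 [ 683.6 -130.4]
[[ 0.972  0.237  0.   ]
 [ 0.237 -0.972  0.   ]
 [ 0.     0.    -1.   ]]
[[ 1.00000e-03 -9.53000e-01 -3.04000e-01  8.38110e+01]
 [ 1.00000e+00  1.00000e-03  1.00000e-03 -1.07500e+00]
 [-0.00000e+00 -3.04000e-01  9.53000e-01 -1.62057e+02]
 [ 0.00000e+00  0.00000e+00  0.00000e+00  1.00000e+00]] [[363.022763     0.         318.91997284]
 [  0.         363.022763   237.12396974]
 [  0.           0.           1.        ]]
```

Call:
{"name": "move_arm", "arguments": {"steps": [[[0,0,-0.4],0.82,0],[[0,0,-0.4],0.82,0],[[0,0,-0.4],0.82,0],[[0,0,-0.4],0.82,0],[[0.85,-1,0],0,0],[[0.85,-1,0],0,0],[[0.85,-1,0],0,0],[[0.85,-1,0],0,0],[[0.85,-1,0],0,0],[[0.85,-1,0],0,0],[[0.85,-1,0],0,0],[[0.85,-1,0],0,0],[[0.85,-1,0],0,0],[[0.85,-1,0],0,0],[[0.85,-1,0],0,0],[[0.85,-1,0],0,0],[[0.85,-1,0],0,0],[[0.85,-1,0],0,0],[[0.85,-1,0],0,0],[[0.85,-1,0],0,0]]}}

```text
t: 3.37
ee_pos: [507.4, -222.5, 262.9]
orientation: [3.141, -0.074, 0.0]
ft_force: [0.3, 0.0, 0.6]
width: 88.3
grasp_force: 0.0
```

Call:
{"name": "move_arm", "arguments": {"steps": [[[0.8,-1,0],0,0],[[0.8,-1,0],0,0],[[0.8,-1,0],0,0],[[0.7,-0.9,0],0,0],[[0,0,0],0,0],[[0,0,0],0,0],[[0,0,0],0,0]]}}

```text
t: 3.95
ee_pos: [587.9, -130.3, 262.4]
orientation: [3.141, -0.074, -0.001]
ft_force: [-0.6, -0.2, -0.1]
width: 88.0
grasp_force: 0.0
```

```bash
cat > wr.py <<'E'
from h import *
from workcell import ctrl,cams
import sys,pickle
def shot(name):
    o=ctrl.get_obs();w=cams.get_image("wrist");w["pose"]=(o["ee_pos"],o["orientation"])
    pickle.dump(w,open(f"{name}.pkl","wb"));cv2.imwrite(f"pics/{name}.png",w["image"][:,:,::-1]);M=R.from_rotvec(o["orientation"]).as_matrix()
    print(o["t"],o["ee_pos"].round(1),"yaw",np.degrees(np.arctan2(M[1,0],M[0,0])).round(2),o["ft_force"].round(2),M[:,2].round(3));return w
if __name__=="__main__": shot(sys.argv[1])
E
python3 wr.py w1
```

```text
3.95 [ 587.9 -130.3  262.4] yaw -2.69 [-0.64 -0.24 -0.07] [-0.001 -0.    -1.   ]
```

View pics/w1.png

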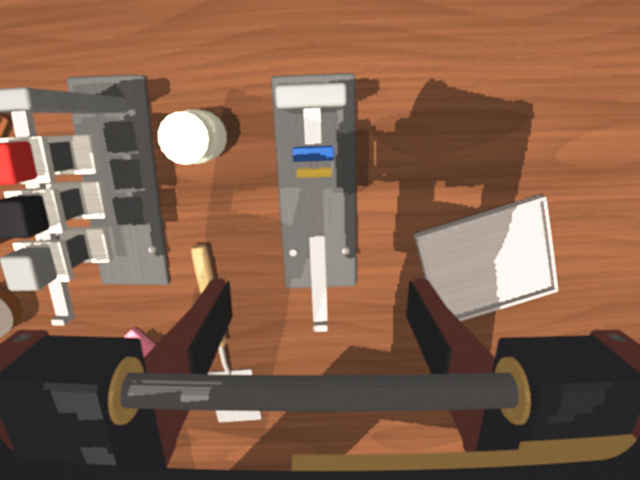

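The wrist view shows the spare bar running from (312,107) at the post to its lip at (320,327). The pad is at (314,172) and the tray is centred near (490,258). Next I measure the bar line and the tray from it.

Run:
```python
from h import *
import pickle
w=pickle.load(open("w1.pkl","rb"));p=w["pose"];g=w["image"].astype(int).min(2)
pts=[]
for r in list(range(112,143,4))+list(range(242,318,5)):
    row=g[r,295:340];c=np.where(row>150)[0]
    if len(c): pts.append(atz(w,(295+(c[0]+c[-1])/2,r),140,p)[:2]); print(r,c[0]+295,c[-1]+295,pts[-1].round(1))
pts=np.array(pts);f=np.polyfit(pts[:,0],pts[:,1],1);print("yaw",np.degrees(np.arctan(f[0])),"y at 500,600,683",np.polyval(f,[500,600,683]))
print("post bar",atz(w,(312,107),140,p),"lip",atz(w,(320,324),148,p),atz(w,(320,331),140,p))
for v in (168,173,177): print("pad",v,atz(w,(314,v),155,p),atz(w,(314,v),143,p))
for uv in [(546,196),(557,292),(415,236)]: print("tray",atz(w,uv,14,p))
for n,uv in dict(red=(15,162),black=(22,215),grey=(28,270)).items(): print(n,atz(w,uv,174,p))
```

```text
112 303 320 [ 678.9 -128.2]
116 303 320 [ 676. -128.]
120 303 321 [ 673.1 -128.2]
124 304 320 [ 670.2 -128.1]
128 304 320 [ 667.3 -127.9]
132 304 321 [ 664.3 -128.2]
136 304 321 [ 661.4 -128. ]
140 304 321 [ 658.4 -127.9]
242 309 325 [ 576.5 -127.4]
247 309 325 [ 572.2 -127.2]
252 295 325 [ 568.  -121.1]
257 310 325 [ 563.3 -127.1]
262 310 326 [ 558.8 -127.4]
267 310 326 [ 554.2 -127.1]
272 310 326 [ 549.7 -126.9]
277 310 326 [ 545.  -126.7]
282 311 326 [ 540.4 -126.9]
287 311 326 [ 535.6 -126.7]
292 312 326 [ 530.9 -126.9]
297 312 326 [ 526.  -126.7]
302 312 326 [ 521.2 -126.5]
307 313 326 [ 516.3 -126.7]
312 313 326 [ 511.3 -126.4]
317 313 327 [ 506.3 -126.7]
yaw -0.5978620898100645 y at 500,600,683 [-126.15214329 -127.19564736 -128.06175573]
post bar [ 682.40359178 -128.71137951  140.        ] lip [ 504.00193974 -126.5244146   148.        ] [ 491.93065617 -126.00454578  140.        ]
pad 168 [ 639.00255018 -128.21470014  155.        ] [ 637.55323822 -127.99423463  143.        ]
pad 173 [ 635.33455167 -128.0306151   155.        ] [ 633.72185499 -127.80194984  143.        ]
pad 177 [ 632.38051485 -127.88229478  155.        ] [ 630.63623565 -127.64702284  143.        ]
tray [ 578.77543236 -396.86625061   14.        ]
tray [ 451.84679825 -430.87121834   14.        ]
tray [ 536.50485672 -241.78258583   14.        ]
red [658.01879411  84.92327621 174.        ]
black [619.14070917  90.66711035 174.        ]
grey [575.14660482  99.18676654 174.        ]
```

Call:
{"name": "move_arm", "arguments": {"steps": [[[-0.1,-0.94,0],0,0],[[-0.1,-0.94,0],0,0],[[-0.1,-0.94,0],0,0],[[-0.1,-0.94,0],0,0],[[-0.1,-0.94,0],0,0],[[-0.1,-0.94,0],0,0],[[-0.1,-0.94,0],0,0],[[-0.1,-0.94,0],0,0],[[-0.1,-0.94,0],0,0],[[-0.1,-0.94,0],0,0],[[0,0,0],0,0],[[0,0,0],0,0],[[0,0,0],0,0]]}}

```text
t: 5.08
ee_pos: [574.5, 104.5, 262.8]
orientation: [3.14, -0.076, -0.0]
ft_force: [0.2, 0.4, 0.3]
width: 87.5
grasp_force: 0.0
```

```bash
python3 wr.py w2
```

```text
5.0833 [574.5 104.5 262.8] yaw -2.77 [0.22 0.42 0.27] [-0. -0. -1.]
```

View pics/w2.png

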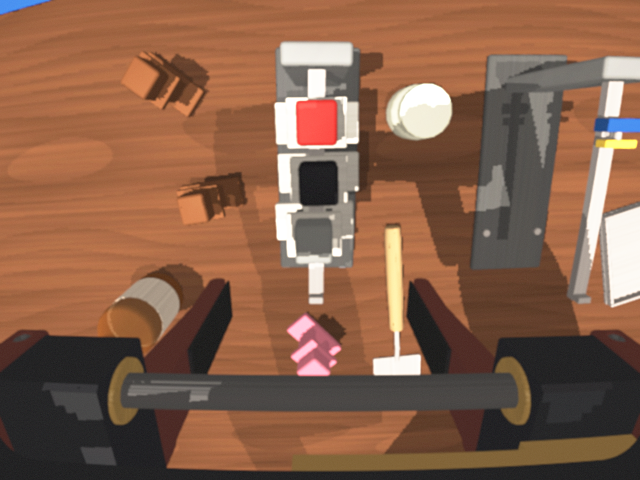

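The three grips sit below the gripper: red (317,122), black (318,183) and grey (314,236). The bar shows at (316,75–95) and again at (316,265–300).

Run:
```python
from h import *
import pickle
w=pickle.load(open("w2.pkl","rb"));p=w["pose"];im=w["image"].astype(int);g=im.min(2)
pts=[]
for r in list(range(72,95,4))+list(range(268,294,4)):
    row=g[r,300:335];c=np.where(row>120)[0]
    if len(c): pts.append(atz(w,(300+(c[0]+c[-1])/2,r),140,p)[:2]); print(r,c[0]+300,c[-1]+300,pts[-1].round(1))
pts=np.array(pts);f=np.polyfit(pts[:,0],pts[:,1],1);print("yaw",np.degrees(np.arctan(f[0])),"y at 513,573,697",np.polyval(f,[513,573,697]))
print("lip",atz(w,(316,296),148,p),"post",atz(w,(317,68),140,p))
for n,uv in dict(red=(317,122),black=(318,183),grey=(314,236)).items(): print(n,atz(w,uv,174,p))
for r in (175,180,185,225,230,235): print(r,im[r,290:345,:].mean(1).astype(int).tolist())
```

```text
72 307 325 [693.3 101.8]
76 307 325 [690.6 101.9]
80 307 325 [687.8 102. ]
84 307 325 [685.1 102.2]
88 300 334 [682.3 101.6]
92 301 332 [679.5 102.1]
268 308 323 [539.9 109.9]
272 308 323 [536.3 110. ]
276 308 323 [532.6 110.2]
280 308 323 [528.8 110.4]
284 308 323 [525.1 110.6]
288 308 323 [521.3 110.8]
292 308 323 [517.5 111. ]
yaw -3.076578999496637 y at 513,573,697 [111.26165209 108.03676605 101.37200158]
lip [517.68238984 110.49538932 148.        ] post [696.04604792 100.91236085 140.        ]
red [658.07666623 102.63138423 174.        ]
black [617.40887224 103.93420318 174.        ]
grey [579.06458128 108.69142541 174.        ]
175 [237, 179, 150, 148, 152, 152, 149, 133, 98, 56, 29, 33, 33, 36, 31, 33, 29, 35, 33, 33, 35, 36, 35, 35, 32, 35, 35, 29, 35, 32, 34, 33, 33, 33, 34, 34, 33, 34, 34, 34, 33, 32, 31, 30, 33, 30, 32, 70, 120, 147, 151, 151, 152, 150, 151]
180 [234, 175, 149, 151, 152, 152, 153, 143, 113, 62, 33, 30, 34, 33, 33, 32, 32, 31, 32, 33, 31, 29, 32, 32, 35, 33, 34, 28, 35, 34, 33, 34, 31, 34, 36, 32, 31, 32, 32, 32, 31, 33, 30, 33, 29, 26, 30, 64, 114, 143, 15
[... 344 characters left out ...]
, 93, 91, 90, 93, 91, 92, 92, 89, 91, 92, 92, 94, 91, 95, 91, 92, 91, 94, 92, 94, 93, 90, 90, 104, 125, 141, 142, 144, 143, 142, 144, 143, 140, 137, 141, 145, 145]
230 [253, 242, 181, 134, 111, 100, 96, 97, 99, 100, 101, 100, 101, 100, 100, 99, 100, 99, 98, 99, 100, 103, 100, 101, 101, 100, 100, 99, 100, 100, 102, 101, 101, 101, 101, 102, 104, 101, 100, 100, 97, 102, 125, 140, 146, 148, 148, 145, 149, 147, 143, 141, 141, 144, 144]
235 [253, 241, 181, 141, 119, 100, 97, 98, 99, 101, 100, 100, 101, 101, 100, 101, 101, 101, 98, 101, 101, 99, 99, 100, 100, 99, 101, 98, 100, 100, 101, 100, 100, 97, 99, 99, 99, 101, 100, 99, 96, 100, 120, 138, 146, 148, 145, 146, 148, 143, 145, 153, 164, 172, 173]
```

Call:
{"name": "move_arm", "arguments": {"steps": [[[-0.07,-0.14,0.8],0.05,0],[[0,0,0.8],0,0],[[0,0,0.8],0,0],[[0,0,0.8],0,0],[[0,0,0.6],0,0.2],[[0,0,0.4],0,0.3],[[0,0,0.16],0,0.4],[[0,0,0],0,0.4],[[0,0,0],0,0.4],[[0,0,0],0,0.4]]}}

```text
t: 5.97
ee_pos: [573.8, 109.3, 154.7]
orientation: [-3.14, 0.082, -0.003]
ft_force: [-0.1, -1.2, 0.9]
width: 53.6
grasp_force: 0.0
```

```bash
python3 wr.py w3
```

```text
5.9667 [573.8 109.3 154.7] yaw -2.99 [-0.11 -1.19  0.91] [ 0.002  0.    -1.   ]
```

View pics/w3.png

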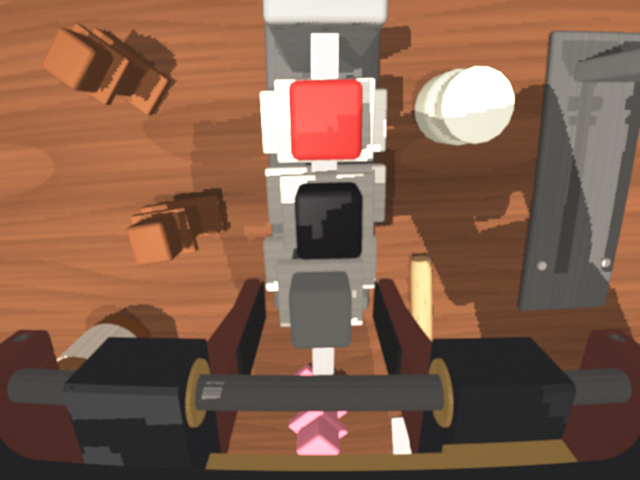

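The fingers straddle the grey grip evenly, with tips at columns 255 and 383 and the grip at 320. I lower them a touch and close.

Call:
{"name": "move_arm", "arguments": {"steps": [[[0,0,0.1],0,0.5],[[0,0,0],0,0.6],[[0,0,0],0,0.65],[[0,0,0],0,0.7],[[0,0,0],0,0.8],[[0,0,0],0,1],[[0,0,0],0,1],[[0,0,0],0,1]]}}

```text
t: 6.68
ee_pos: [573.1, 109.4, 151.3]
orientation: [-3.14, 0.081, -0.0]
ft_force: [0.2, -0.3, 2.2]
width: 27.7
grasp_force: 29.9
```

Call:
{"name": "move_arm", "arguments": {"steps": [[[0,0,-0.08],0,1],[[0,0,-0.12],0,1],[[0,0,-0.16],0,1],[[0,0,-0.16],0,1],[[0,0,-0.16],0,1],[[0,0,0],0,1],[[0,0,0],0,1]]}}

```text
t: 7.27
ee_pos: [573.3, 109.4, 168.6]
orientation: [-3.14, 0.081, -0.001]
ft_force: [-0.1, 1.0, -3.0]
width: 27.9
grasp_force: 29.9
```

```bash
python3 wr.py w4; python3 -c "
from workcell import ctrl
print(ctrl.get_obs()['moment'],ctrl.get_obs()['grasp_force'])"
```

```text
7.2667 [573.3 109.4 168.6] yaw -2.97 [-0.06  0.99 -2.99] [ 0.001  0.    -1.   ]
[0.0182008  0.01407734 0.01310914] 29.85875129699707
```

View pics/w4.png

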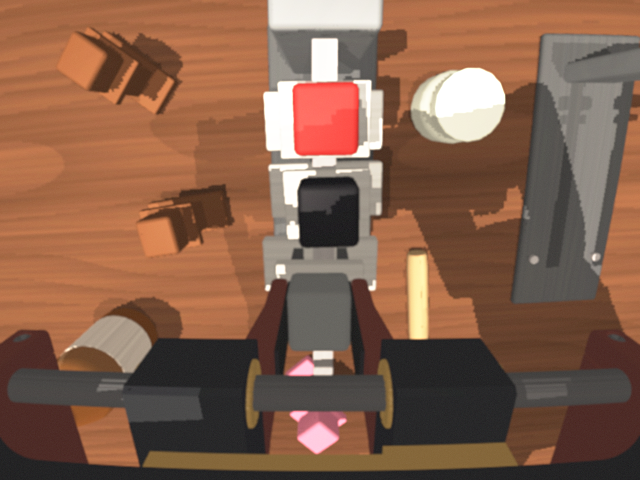

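Call:
{"name": "move_arm", "arguments": {"steps": [[[-0.2,0,0],0,1],[[-0.4,0,0],0,1],[[-0.4,0,0],0,1],[[-0.4,0,0],0,1],[[-0.4,0,0],0,1],[[-0.4,0,0],0,1],[[-0.4,0,0],0,1],[[-0.4,0,0],0,1],[[-0.4,0,0],0,1],[[-0.4,0,0],0,1],[[0,0,0],-0.49,1],[[0,0,0],0,1]]}}

```text
t: 8.32
ee_pos: [477.2, 114.4, 168.3]
orientation: [3.142, -0.011, -0.0]
ft_force: [0.5, -0.0, -2.2]
width: 27.6
grasp_force: 29.9
```

Call:
{"name": "move_arm", "arguments": {"steps": [[[0,0.4,0],0,1],[[0,0.7,0],0,1],[[-0.04,0.94,0],0,1],[[-0.04,0.94,0],0,1],[[-0.04,0.94,0],0,1],[[-0.04,0.94,0],0,1],[[-0.04,0.94,0],0,1],[[-0.04,0.94,0],0,1],[[-0.03,0.94,0],0,1],[[-0.03,0.94,0],0,1],[[-0.03,0.7,0],0,1],[[0,0.3,0],0,1],[[0,0,0],0,1],[[0,0,0],0,1],[[0,0,0],0,1]]}}

```text
t: 9.57
ee_pos: [467.6, -125.5, 168.1]
orientation: [-3.141, 0.014, 0.0]
ft_force: [-0.4, 0.0, -3.0]
width: 27.9
grasp_force: 29.9
```

```bash
python3 wr.py w5
python3 - <<'E'
from h import *
import pickle
w=pickle.load(open("w5.pkl","rb"));p=w["pose"];g=w["image"].astype(int).min(2)
for r in range(60,300,12):
    # print bright run near predicted bar centre
    row=g[r,290:350];c=np.where(row>140)[0]
    if len(c): q=atz(w,(290+(c[0]+c[-1])/2,r),140,p);print(r,c[0]+290,c[-1]+290,len(c),q[:2].round(1))
print("pred lip px",proj(w,(500,-126.5,148),p),proj(w,(683,-128.2,140),p))
E
```

```text
9.5667 [ 467.6 -125.5  168.1] yaw -0.52 [-0.41  0.01 -3.03] [-0.  0. -1.]
60 309 335 27 [ 580.2 -127. ]
72 309 335 27 [ 574.7 -127. ]
84 309 335 27 [ 569.2 -126.9]
96 309 335 27 [ 563.6 -126.9]
108 309 335 27 [ 557.9 -126.9]
120 309 334 26 [ 552.2 -126.6]
132 309 334 26 [ 546.3 -126.5]
144 310 333 24 [ 540.4 -126.5]
156 310 333 24 [ 534.4 -126.5]
168 310 333 24 [ 528.2 -126.4]
180 310 333 24 [ 522.  -126.4]
192 310 317 8 [ 515.6 -122.1]
pred lip px [322.08835966 224.45315011] [ 323.0778052  -182.70400225]
```

Call:
{"name": "move_arm", "arguments": {"steps": [[[0.2,0.02,0],0,1],[[0.3,0,0],0,1],[[0.3,0,0],0,1],[[0.3,0,0],0,1],[[0.3,0,0],0,1],[[0.3,0,0],0,1],[[0.2,0,0],0,1],[[0,0,0],0,1]]}}

```text
t: 10.28
ee_pos: [516.6, -127.1, 168.2]
orientation: [3.141, -0.014, 0.001]
ft_force: [0.2, -0.5, -2.0]
width: 28.0
grasp_force: 29.9
```

Call:
{"name": "move_arm", "arguments": {"steps": [[[0.3,0,0],0,1],[[0.4,0,0],0,1],[[0.4,0,0],0,1],[[0.4,0,0],0,1],[[0.4,0,0],0,1],[[0.4,0,0],0,1],[[0.4,0,0],0,1],[[0.4,0,0],0,1],[[0.2,0,0],0,1],[[0,0,0.2],0,1],[[0,0,0.2],0,1],[[0,0,0.1],0,1],[[0,0,0],0,1],[[0,0,0],0,1]]}}

```text
t: 11.45
ee_pos: [597.1, -127.7, 155.3]
orientation: [-3.141, 0.014, 0.002]
ft_force: [0.8, 0.2, -3.0]
width: 27.7
grasp_force: 29.9
```

Call:
{"name": "move_arm", "arguments": {"steps": [[[0,0,0.05],0,1],[[0,0,0.04],0,1],[[0,0,0.03],0,1],[[0,0,0.02],0,1],[[0,0,0],0,1],[[0,0,0],0,1]]}}

```text
t: 11.95
ee_pos: [597.8, -127.8, 152.2]
orientation: [3.142, -0.014, 0.0]
ft_force: [0.2, -0.3, -2.4]
width: 27.9
grasp_force: 29.9
```

Call:
{"name": "move_arm", "arguments": {"steps": [[[0,0,0.02],0,1],[[0,0,0.02],0,1],[[0,0,0],0,1],[[0,0,0],0,1]]}}

```text
t: 12.28
ee_pos: [597.9, -127.8, 151.4]
orientation: [3.142, -0.014, 0.0]
ft_force: [0.2, 0.3, 0.8]
width: 28.1
grasp_force: 29.9
```

Call:
{"name": "move_arm", "arguments": {"steps": [[[0,0,0],0,0.65],[[0,0,0],0,0.6],[[0,0,0],0,0.5],[[0,0,0],0,0.4],[[0,0,0],0,0.4],[[0,0,-0.3],0,0.4],[[0,0,-0.7],0,0.4],[[0,0,-1],0,0.4],[[0,0,-1],0,0.4],[[0,0,0],0,0.4],[[0,0,0],0,0.4]]}}

```text
t: 13.2
ee_pos: [598.8, -128.0, 228.2]
orientation: [3.141, -0.014, 0.006]
ft_force: [0.3, 0.6, 0.3]
width: 52.6
grasp_force: 0.0
```

```bash
python3 wr.py w6
```

```text
13.2 [ 598.8 -128.   228.2] yaw -0.52 [0.35 0.61 0.31] [ 0.004 -0.001 -1.   ]
```

Run:
```python
from wr import *
w=shot("w7");p=w["pose"]
print("expect",proj(w,(597.8,-127.8,174),p))
for n in("grey_grip","grey"): print(n,[(round(b["p"],2),np.round(b["rect"],0)) for b in cams.boxes_of("wrist",n)])
t=cams.get_image("top");print("top expect",proj(t,(597.8,-127.8,174)),proj(t,(573,106,174)));print([(round(b["p"],2),np.round(b["rect"],0)) for b in cams.boxes_of("top","grey_grip")])
```

```text
13.25 [ 597.8 -127.8  226.7] yaw -0.52 [-0.03  0.1  -0.48] [ 0.001 -0.    -1.   ]
expect [320.32182898 259.83049831]
grey_grip [(0.97, array([320., 245.,  86.,  72.]))]
grey [(0.94, array([322., 247.,  89.,  74.]))]
top expect [383.81848337 222.91899815] [266.44121003 236.60694083]
[(0.93, array([270., 337.,  29.,  28.])), (0.6, array([210., 196.,  36.,  30.])), (0.59, array([222., 248.,  27.,  23.])), (0.37, array([175., 301.,  45.,  31.]))]
```

Call:
{"name": "move_arm", "arguments": {"steps": [[[0,0,0],0.5,0.4],[[0.02,-0.5,0],0,0.4],[[0.03,-0.9,0],0,0.4],[[0.03,-0.95,0],0,0.4],[[0.03,-0.95,0],0,0.4],[[0.03,-0.95,0],0,0.4],[[0.03,-0.95,0],0,0.4],[[0.03,-0.95,0],0,0.4],[[0.03,-0.95,0],0,0.4],[[0.03,-0.95,0],0,0.4],[[0,-0.95,0],0,0.4],[[0,-0.31,0],0,0.4],[[0,0,0],0,0.4],[[0,0,0],0,0.4]]}}

```text
t: 14.67
ee_pos: [616.1, 104.6, 225.7]
orientation: [3.14, -0.08, -0.001]
ft_force: [-0.2, -1.0, -0.2]
width: 52.7
grasp_force: 0.0
```

Run:
```python
from wr import *
w=shot("w8");p=w["pose"];g=w["image"].astype(int).mean(2)
print("expect",proj(w,(616.5,104.3,174),p))
for n in("black_grip","black"): print(n,[(round(b["p"],2),np.round(b["rect"],0)) for b in cams.boxes_of("wrist",n)])
m=(w["image"].max(2)<60).astype(np.uint8);m[300:]=0
_,_,st,c=cv2.connectedComponentsWithStats(m)
for q,cc in zip(st[1:],c[1:]):
    if q[4]>500: print(q,cc,atz(w,cc,174,p))
```

```text
14.6667 [616.1 104.6 225.7] yaw -2.92 [-0.2  -1.04 -0.21] [-0.001 -0.    -1.   ]
expect [320.7334534  259.61202494]
black_grip [(0.72, array([320., 244.,  89.,  77.])), (0.42, array([318., 231.,  96., 285.]))]
black [(0.74, array([321., 247.,  89.,  77.]))]
[ 300  229   43   51 2009] [321.27376804 253.93827775] [620.2934316  103.77575032 174.        ]
```

Call:
{"name": "move_arm", "arguments": {"steps": [[[0,0.01,0.6],0,0.4],[[0,0,0.8],0,0.4],[[0,0,0.8],0,0.4],[[0,0,0.5],0,0.4],[[0,0,0.26],0,0.4],[[0,0,0],0,0.5],[[0,0,0],0,0.6],[[0,0,0],0,0.65],[[0,0,0],0,0.7],[[0,0,0],0,0.8],[[0,0,0],0,1],[[0,0,0],0,1],[[0,0,0],0,1]]}}

```text
t: 15.9
ee_pos: [617.2, 104.1, 153.3]
orientation: [-3.14, 0.083, -0.003]
ft_force: [-0.9, -1.9, 5.7]
width: 27.6
grasp_force: 30.0
```

Call:
{"name": "move_arm", "arguments": {"steps": [[[0,0,-0.08],0,1],[[0,0,-0.12],0,1],[[0,0,-0.16],0,1],[[0,0,-0.16],0,1],[[0,0,-0.16],0,1],[[0,0,0],0,1],[[0,0,0],0,1]]}}

```text
t: 16.48
ee_pos: [616.7, 104.1, 169.5]
orientation: [-3.14, 0.083, -0.001]
ft_force: [-0.3, 0.0, -2.8]
width: 27.9
grasp_force: 29.9
```

Call:
{"name": "move_arm", "arguments": {"steps": [[[0,-0.05,0],0,1],[[-0.3,0,0],0,1],[[-0.5,0,0],0,1],[[-0.5,0,0],0,1],[[-0.5,0,0],0,1],[[-0.5,0,0],0,1],[[-0.5,0,0],0,1],[[-0.5,0,0],0,1],[[-0.5,0,0],0,1],[[-0.5,0,0],0,1],[[-0.5,0,0],0,1],[[-0.5,0,0],0,1],[[-0.3,0,0],0,1],[[0,0,0],-0.49,1],[[0,0,0],0,1]]}}

```text
t: 17.73
ee_pos: [476.1, 112.8, 169.2]
orientation: [-3.142, 0.013, 0.0]
ft_force: [0.3, -0.6, -1.8]
width: 27.6
grasp_force: 29.9
```

Call:
{"name": "move_arm", "arguments": {"steps": [[[0,0.4,0],0,1],[[0,0.7,0],0,1],[[-0.04,0.94,0],0,1],[[-0.04,0.94,0],0,1],[[-0.04,0.94,0],0,1],[[-0.04,0.94,0],0,1],[[-0.04,0.94,0],0,1],[[-0.04,0.94,0],0,1],[[-0.03,0.94,0],0,1],[[-0.03,0.94,0],0,1],[[0,0.7,0],0,1],[[0,0.25,0],0,1],[[0,0,0],0,1],[[0,0,0],0,1],[[0,0,0],0,1]]}}

```text
t: 18.98
ee_pos: [466.7, -125.9, 169.0]
orientation: [-3.141, 0.016, 0.001]
ft_force: [-0.6, 1.4, -2.3]
width: 27.8
grasp_force: 29.9
```

Call:
{"name": "move_arm", "arguments": {"steps": [[[0.2,0,0],0,1],[[0.3,0,0],0,1],[[0.3,0,0],0,1],[[0.3,0,0],0,1],[[0.3,0,0],0,1],[[0.3,0,0],0,1],[[0.3,0,0],0,1],[[0.4,0,0],0,1],[[0.4,0,0],0,1],[[0.3,0,0],0,1],[[0,0,0.2],0,1],[[0,0,0.2],0,1],[[0,0,0.12],0,1],[[0,0,0],0,1],[[0,0,0],0,1]]}}

```text
t: 20.23
ee_pos: [543.7, -127.2, 155.7]
orientation: [-3.141, 0.016, 0.002]
ft_force: [0.8, 0.6, -1.9]
width: 28.1
grasp_force: 29.9
```

Call:
{"name": "move_arm", "arguments": {"steps": [[[0,0,0.05],0,1],[[0,0,0.03],0,1],[[0,0,0.02],0,1],[[0,0,0],0,1],[[0,0,0],0,1]]}}

```text
t: 20.65
ee_pos: [544.4, -127.3, 153.8]
orientation: [3.142, -0.016, 0.0]
ft_force: [0.5, -0.4, -1.8]
width: 27.8
grasp_force: 29.9
```

Call:
{"name": "move_arm", "arguments": {"steps": [[[0,0,0.03],0,1],[[0,0,0.02],0,1],[[0,0,0],0,1],[[0,0,0],0,1]]}}

```text
t: 20.98
ee_pos: [544.5, -127.3, 153.3]
orientation: [3.141, -0.016, 0.001]
ft_force: [-2.8, 0.2, 5.6]
width: 28.0
grasp_force: 29.9
```

Call:
{"name": "move_arm", "arguments": {"steps": [[[0,0,0.02],0,1],[[0,0,0],0,1],[[0,0,0],0,1]]}}

```text
t: 21.23
ee_pos: [544.6, -127.3, 153.3]
orientation: [3.141, -0.016, 0.001]
ft_force: [-4.1, 0.8, 10.2]
width: 27.4
grasp_force: 30.0
```

Call:
{"name": "move_arm", "arguments": {"steps": [[[0,0,-0.04],0,1],[[0,0,0],0,1],[[0.05,0,0],0,1],[[0.1,0,0],0,1],[[0.1,0,0],0,1],[[0.1,0,0],0,1],[[0,0,0],0,1],[[0,0,0],0,1]]}}

```text
t: 21.9
ee_pos: [553.4, -127.4, 153.3]
orientation: [3.141, -0.015, 0.001]
ft_force: [-2.0, -0.6, 5.2]
width: 27.6
grasp_force: 29.9
```

Call:
{"name": "move_arm", "arguments": {"steps": [[[0.1,0,0],0,1],[[0.1,0,0],0,1],[[0.1,0,0],0,1],[[0.1,0,0],0,1],[[0.1,0,0],0,1],[[0,0,0],0,1],[[0,0,0],0,1]]}}

```text
t: 22.48
ee_pos: [565.2, -127.5, 153.3]
orientation: [-3.142, 0.015, 0.001]
ft_force: [-4.3, 0.7, 6.6]
width: 28.0
grasp_force: 30.0
```

Call:
{"name": "move_arm", "arguments": {"steps": [[[0.08,0,-0.02],0,1],[[0.08,0,0],0,1],[[0.08,0,0],0,1],[[0.06,0,0],0,1],[[0,0,0],0,1],[[0,0,0],0,1]]}}

```text
t: 22.98
ee_pos: [573.5, -127.5, 153.3]
orientation: [3.142, -0.015, 0.001]
ft_force: [-2.0, 0.3, 1.6]
width: 27.5
grasp_force: 29.9
```

Call:
{"name": "move_arm", "arguments": {"steps": [[[0.05,0,0],0,1],[[0.04,0,0],0,1],[[0,0,0],0,1],[[0,0,0],0,1]]}}

```text
t: 23.32
ee_pos: [575.5, -127.5, 153.3]
orientation: [-3.141, 0.016, -0.0]
ft_force: [-2.2, 0.8, 1.6]
width: 28.1
grasp_force: 29.9
```

Call:
{"name": "move_arm", "arguments": {"steps": [[[0.04,0,0],0,1],[[0.04,0,0],0,1],[[0,0,0],0,1],[[0,0,0],0,1]]}}

```text
t: 23.65
ee_pos: [577.6, -127.6, 153.3]
orientation: [-3.142, 0.016, -0.001]
ft_force: [-1.4, 0.6, -0.0]
width: 27.7
grasp_force: 29.9
```

Call:
{"name": "move_arm", "arguments": {"steps": [[[0.04,0,0],0,1],[[0.03,0,0],0,1],[[0,0,0],0,1],[[0,0,0],0,1]]}}

```text
t: 23.98
ee_pos: [579.3, -127.6, 153.3]
orientation: [-3.142, 0.016, -0.0]
ft_force: [-1.5, 0.3, -0.5]
width: 27.8
grasp_force: 29.9
```

Call:
{"name": "move_arm", "arguments": {"steps": [[[0.04,0,0],0,1],[[0.02,0,0],0,1],[[0,0,0],0,1],[[0,0,0],0,1]]}}

```text
t: 24.32
ee_pos: [579.8, -127.6, 153.3]
orientation: [-3.141, 0.016, 0.003]
ft_force: [-4.7, 0.4, 2.2]
width: 27.9
grasp_force: 29.9
```

Call:
{"name": "move_arm", "arguments": {"steps": [[[0.03,0,0],0,1],[[0.02,0,0],0,1],[[0,0,0],0,1],[[0,0,0],0,1]]}}

```text
t: 24.65
ee_pos: [580.8, -127.5, 153.3]
orientation: [-3.141, 0.016, 0.004]
ft_force: [-6.1, 0.2, 2.6]
width: 27.3
grasp_force: 29.9
```

Call:
{"name": "move_arm", "arguments": {"steps": [[[0.02,0,0],0,1],[[0.02,0,0],0,1],[[0,0,0],0,1],[[0,0,0],0,1]]}}

```text
t: 24.98
ee_pos: [581.8, -127.6, 153.4]
orientation: [-3.141, 0.016, 0.004]
ft_force: [-6.6, -0.2, 3.3]
width: 27.5
grasp_force: 29.9
```

Call:
{"name": "move_arm", "arguments": {"steps": [[[0.02,0,0],0,1],[[0.02,0,0],0,1],[[0,0,0],0,1],[[0,0,0],0,1]]}}

```text
t: 25.32
ee_pos: [582.8, -127.6, 153.4]
orientation: [-3.141, 0.016, 0.004]
ft_force: [-6.0, 0.4, 3.8]
width: 28.0
grasp_force: 29.9
```

Pad yielding at about 6 N from x≈579.6; 3 mm in. On, to the stop.

Call:
{"name": "move_arm", "arguments": {"steps": [[[0.02,0,0],0,1],[[0.02,0,0],0,1],[[0,0,0],0,1],[[0,0,0],0,1]]}}

```text
t: 25.65
ee_pos: [583.8, -127.6, 153.4]
orientation: [-3.141, 0.016, 0.004]
ft_force: [-6.1, -0.2, 3.5]
width: 27.7
grasp_force: 29.9
```

Call:
{"name": "move_arm", "arguments": {"steps": [[[0.02,0,0],0,1],[[0.02,0,0],0,1],[[0,0,0],0,1],[[0,0,0],0,1]]}}

```text
t: 25.98
ee_pos: [584.8, -127.6, 153.3]
orientation: [-3.141, 0.016, 0.004]
ft_force: [-6.2, 0.5, 3.6]
width: 27.8
grasp_force: 29.9
```

Call:
{"name": "move_arm", "arguments": {"steps": [[[0.02,0,0],0,1],[[0.01,0,0],0,1],[[0,0,0],0,1],[[0,0,0],0,1]]}}

```text
t: 26.32
ee_pos: [585.5, -127.6, 153.3]
orientation: [-3.141, 0.016, 0.004]
ft_force: [-5.1, 0.1, 2.9]
width: 27.9
grasp_force: 29.9
```

Call:
{"name": "move_arm", "arguments": {"steps": [[[0.02,0,0],0,1],[[0,0,0],0,1],[[0,0,0],0,1]]}}

```text
t: 26.57
ee_pos: [585.8, -127.6, 153.3]
orientation: [-3.141, 0.016, 0.004]
ft_force: [-6.8, -0.3, 4.8]
width: 28.0
grasp_force: 29.9
```

Call:
{"name": "move_arm", "arguments": {"steps": [[[0.02,0,0],0,1],[[0,0,0],0,1],[[0,0,0],0,1]]}}

```text
t: 26.82
ee_pos: [585.9, -127.6, 153.4]
orientation: [-3.141, 0.015, 0.006]
ft_force: [-8.7, 0.0, 5.5]
width: 28.2
grasp_force: 30.0
```

Call:
{"name": "move_arm", "arguments": {"steps": [[[0.02,0,0],0,1],[[0,0,0],0,1],[[0,0,0],0,1]]}}

```text
t: 27.07
ee_pos: [585.9, -127.6, 153.4]
orientation: [-3.141, 0.016, 0.007]
ft_force: [-10.1, -0.6, 6.2]
width: 27.7
grasp_force: 30.0
```

The force climbs with no motion, so the pad is home after 6.3 mm of travel at 10 N. I ease off and release.

Call:
{"name": "move_arm", "arguments": {"steps": [[[-0.04,0,-0.01],0,1],[[-0.04,0,-0.01],0,1],[[-0.01,0,-0.01],0,1],[[0,0,0],0,1],[[0,0,0],0,1]]}}

```text
t: 27.48
ee_pos: [585.7, -127.6, 153.9]
orientation: [-3.141, 0.016, 0.001]
ft_force: [-2.2, -0.4, -2.2]
width: 27.6
grasp_force: 29.9
```

Call:
{"name": "move_arm", "arguments": {"steps": [[[0,0,0],0,0.65],[[0,0,0],0,0.6],[[0,0,0],0,0.5],[[0,0,0],0,0.4],[[0,0,0],0,0.4],[[0,0,-0.3],0,0.4],[[0,0,-0.7],0,0.4],[[0,0,-1],0,0.4],[[0,0,-1],0,0.4],[[0,0,0],0,0.4],[[0,0,0],0,0.4]]}}

```text
t: 28.4
ee_pos: [586.9, -127.9, 231.2]
orientation: [3.141, -0.016, 0.006]
ft_force: [-0.4, 0.0, 0.1]
width: 52.9
grasp_force: 0.0
```

Run:
```python
from wr import *
w=shot("w9");p=w["pose"]
print("expect black",proj(w,(585.9,-127.6,174),p),"grey",proj(w,(621.9,-127.9,174),p))
for n in("black_grip","grey_grip"): print(n,[(round(b["p"],2),np.round(b["rect"],0)) for b in cams.boxes_of("wrist",n)])
m=cv2.inRange(cv2.cvtColor(w["image"],cv2.COLOR_RGB2HSV),(22,150,80),(34,255,255));_,_,st,c=cv2.connectedComponentsWithStats(m)
print([(q,atz(w,cc,155,p).round(1)) for q,cc in zip(st[1:],c[1:]) if q[4]>40])
```

```text
28.4 [ 586.9 -127.9  231.2] yaw -0.57 [-0.4   0.05  0.05] [ 0.004 -0.001 -1.   ]
expect black [319.7518914  259.07513714] grey [319.73802847 204.47126113]
black_grip [(0.73, array([318., 245.,  84.,  74.])), (0.27, array([ 78., 198., 156., 267.]))]
grey_grip [(0.93, array([ 22., 216.,  41.,  42.])), (0.86, array([317., 199.,  88.,  61.]))]
[(array([300, 167,  17,   6,  58], dtype=int32), array([ 640.6, -120.2,  155. ]))]
```

Call:
{"name": "move_arm", "arguments": {"steps": [[[0,0,0],0.49,0.4],[[0.13,-0.5,0],0,0.4],[[0.23,-0.9,0],0,0.4],[[0.25,-0.95,0],0,0.4],[[0.25,-0.95,0],0,0.4],[[0.25,-0.95,0],0,0.4],[[0.25,-0.95,0],0,0.4],[[0.25,-0.95,0],0,0.4],[[0.25,-0.95,0],0,0.4],[[0.25,-0.95,0],0,0.4],[[0.25,-0.95,0],0,0.4],[[0.07,-0.37,0],0,0.4],[[0,0,0],0,0.4],[[0,0,0],0,0.4]]}}

```text
t: 29.72
ee_pos: [658.2, 103.3, 228.3]
orientation: [3.14, -0.08, -0.002]
ft_force: [0.2, 0.6, 0.5]
width: 52.7
grasp_force: 0.0
```

Run:
```python
from wr import *
w=shot("w10");p=w["pose"]
print("expect at tcp",proj(w,(*p[0][:2],174),p))
for n in("red_grip","red"): print(n,[(round(b["p"],2),np.round(b["rect"],0)) for b in cams.boxes_of("wrist",n)])
m=cv2.inRange(cv2.cvtColor(w["image"],cv2.COLOR_RGB2HSV),(0,190,90),(5,255,255));m[310:]=0;_,_,st,c=cv2.connectedComponentsWithStats(m)
print([(q,cc,atz(w,cc,174,p).round(1)) for q,cc in zip(st[1:],c[1:]) if q[4]>300])
q=st[1:][st[1:,4].argmax()];u=q[0]+q[2]/2
print("bottom edge (front of top)",atz(w,(u,q[1]+q[3]),174,p))
```

```text
29.7167 [658.2 103.3 228.3] yaw -2.92 [0.24 0.65 0.53] [-0.002 -0.001 -1.   ]
expect at tcp [320.21863807 258.68934449]
red_grip [(0.78, array([320., 245.,  86.,  70.]))]
red [(0.93, array([318., 243.,  92.,  71.]))]
[(array([ 300,  229,   41,   49, 1852], dtype=int32), array([320.50053996, 252.96220302]), array([662.1, 102.9, 174. ]))]
bottom edge (front of top) [644.78821757 103.75485351 174.        ]
```

Call:
{"name": "move_arm", "arguments": {"steps": [[[0.04,0,0.6],0,0.4],[[0,0,0.8],0,0.4],[[0,0,0.8],0,0.4],[[0,0,0.5],0,0.4],[[0,0,0.33],0,0.4],[[0,0,0],0,0.5],[[0,0,0],0,0.6],[[0,0,0],0,0.65],[[0,0,0],0,0.7],[[0,0,0],0,0.8],[[0,0,0],0,1],[[0,0,0],0,1],[[0,0,0],0,1]]}}

```text
t: 30.95
ee_pos: [660.7, 103.0, 154.7]
orientation: [-3.14, 0.083, -0.003]
ft_force: [-0.9, -0.4, 5.8]
width: 27.9
grasp_force: 29.9
```

Call:
{"name": "move_arm", "arguments": {"steps": [[[0,0,-0.08],0,1],[[0,0,-0.12],0,1],[[0,0,-0.16],0,1],[[0,0,-0.16],0,1],[[0,0,-0.16],0,1],[[0,0,0],0,1],[[0,0,0],0,1]]}}

```text
t: 31.53
ee_pos: [660.0, 103.1, 170.8]
orientation: [-3.14, 0.083, -0.001]
ft_force: [-0.5, -0.6, -3.9]
width: 27.6
grasp_force: 29.9
```

Call:
{"name": "move_arm", "arguments": {"steps": [[[-0.3,0,0],0,1],[[-0.5,0,0],0,1],[[-0.5,0,0],0,1],[[-0.5,0,0],0,1],[[-0.5,0,0],0,1],[[-0.5,0,0],0,1],[[-0.5,0,0],0,1],[[-0.5,0,0],0,1],[[-0.5,0,0],0,1],[[-0.5,0,0],0,1],[[-0.5,0,0],0,1],[[-0.5,0,0],0,1],[[-0.5,0,0],0,1],[[-0.5,0,0],0,1],[[-0.5,0,0],0,1],[[-0.2,0,0],0,1],[[0,0,0],0,1],[[0,0,0],0,1]]}}

```text
t: 33.03
ee_pos: [472.9, 113.0, 170.6]
orientation: [-3.14, 0.082, -0.001]
ft_force: [0.4, -0.7, -2.4]
width: 28.0
grasp_force: 29.9
```

Call:
{"name": "move_arm", "arguments": {"steps": [[[0,0.5,-0.3],0,1],[[0,0.9,-0.3],0,1],[[0,0.97,-0.4],0,1],[[0,0.97,-0.4],0,1],[[0,0.97,-0.2],0,1],[[0,0.97,0],0,1],[[0,0.97,0],0,1],[[0,0.97,0],0,1],[[0,0.97,0],0,1],[[0,0.97,0],0,1],[[0,0.97,0],0,1],[[0,0.97,0],0,1],[[0,0.97,0],0,1],[[0,0.97,0],0,1],[[0,0.97,0],0,1],[[0.3,0.97,0],0,1],[[0.4,0.97,0],0,1],[[0.4,0.97,0],0,1],[[0.4,0.7,0],0,1],[[0.31,0.28,0],0,1]]}}

```text
t: 34.7
ee_pos: [495.4, -339.5, 210.4]
orientation: [3.139, -0.086, 0.002]
ft_force: [-0.8, 0.3, -2.8]
width: 27.5
grasp_force: 29.9
```

Call:
{"name": "move_arm", "arguments": {"steps": [[[0,0,0],0,1],[[0,0,0],0,1],[[0,0,0.5],0,1],[[0,0,0.8],0,1],[[0,0,0.8],0,1],[[0,0,0.8],0,1],[[0,0,0.8],0,1],[[0,0,0.8],0,1],[[0,0,0.5],0,1],[[0,0,0],0,1],[[0,0,0],0,1]]}}

```text
t: 35.62
ee_pos: [493.8, -335.5, 84.9]
orientation: [-3.139, 0.082, 0.002]
ft_force: [-0.0, -0.2, -3.2]
width: 27.6
grasp_force: 29.9
```

Call:
{"name": "move_arm", "arguments": {"steps": [[[0,0,0.3],0,1],[[0,0,0.3],0,1],[[0,0,0.12],0,1],[[0,0,0],0,1],[[0,0,0],0,1]]}}

```text
t: 36.03
ee_pos: [494.2, -336.4, 67.4]
orientation: [-3.14, 0.083, 0.0]
ft_force: [-0.5, 0.4, -2.2]
width: 27.8
grasp_force: 29.9
```

Call:
{"name": "move_arm", "arguments": {"steps": [[[0,0,0.04],0,1],[[0,0,0.04],0,1],[[0,0,0.03],0,1],[[0,0,0],0,1],[[0,0,0],0,1]]}}

```text
t: 36.45
ee_pos: [494.3, -336.4, 64.7]
orientation: [3.14, -0.083, 0.0]
ft_force: [0.6, -0.2, -1.7]
width: 27.8
grasp_force: 29.9
```

Call:
{"name": "move_arm", "arguments": {"steps": [[[0,0,0.03],0,1],[[0,0,0.02],0,1],[[0,0,0],0,1],[[0,0,0],0,1]]}}

```text
t: 36.78
ee_pos: [494.2, -336.4, 63.4]
orientation: [-3.14, 0.083, 0.0]
ft_force: [0.1, 0.2, -3.0]
width: 27.9
grasp_force: 29.9
```

Call:
{"name": "move_arm", "arguments": {"steps": [[[0,0,0.02],0,1],[[0,0,0],0,1],[[0,0,0],0,1]]}}

```text
t: 37.03
ee_pos: [494.3, -336.4, 63.0]
orientation: [3.14, -0.083, 0.0]
ft_force: [0.2, 0.6, -1.8]
width: 28.2
grasp_force: 29.9
```

Call:
{"name": "move_arm", "arguments": {"steps": [[[0,0,0.02],0,1],[[0,0,0.02],0,1],[[0,0,0],0,1],[[0,0,0],0,1]]}}

```text
t: 37.37
ee_pos: [494.4, -336.8, 62.6]
orientation: [3.14, -0.082, 0.001]
ft_force: [-1.8, -1.6, 5.4]
width: 28.2
grasp_force: 30.0
```

Contact. I raise slightly to unload, then release and retreat.

Call:
{"name": "move_arm", "arguments": {"steps": [[[0,0,-0.02],0,1],[[0,0,0],0,1],[[0,0,0],0,0.65],[[0,0,0],0,0.6],[[0,0,0],0,0.5],[[0,0,0],0,0.4],[[0,0,0],0,0.4],[[0,0,0],0,0.4],[[0,0,-0.3],0,0.4],[[0,0,-0.7],0,0.4],[[0,0,-1],0,0.4],[[0,0,-1],0,0.4],[[0,0,-1],0,0.4],[[0,0,-1],0,0.4],[[-0.5,0.5,-0.5],0,0.4],[[-0.8,0.8,0],0,0.4],[[-0.8,0.8,0],0,0.4],[[-0.8,0.8,0],0,0.4],[[0,0,0],0,0.4],[[0,0,0],0,0.4]]}}

```text
t: 39.03
ee_pos: [417.3, -405.7, 200.5]
orientation: [3.14, -0.087, 0.001]
ft_force: [-0.1, 0.3, 0.1]
width: 52.7
grasp_force: 0.0
```

Run:
```python
from h import *
from workcell import ctrl,cams
t=cams.get_image("top")["image"][:,:,::-1];s=cams.get_image("side")["image"][:,:,::-1]
a=cv2.resize(t[165:330,200:530],(800,400));b=cv2.resize(s[170:450,270:450],(400,600))
cv2.imwrite("pics/end.png",cv2.resize(np.hstack([cv2.copyMakeBorder(cv2.resize(a,(520,260)),0,340,0,0,cv2.BORDER_CONSTANT),b])[:, :800 if 0 else None],(800,522)))
```

```text
(no output)
```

View pics/end.png

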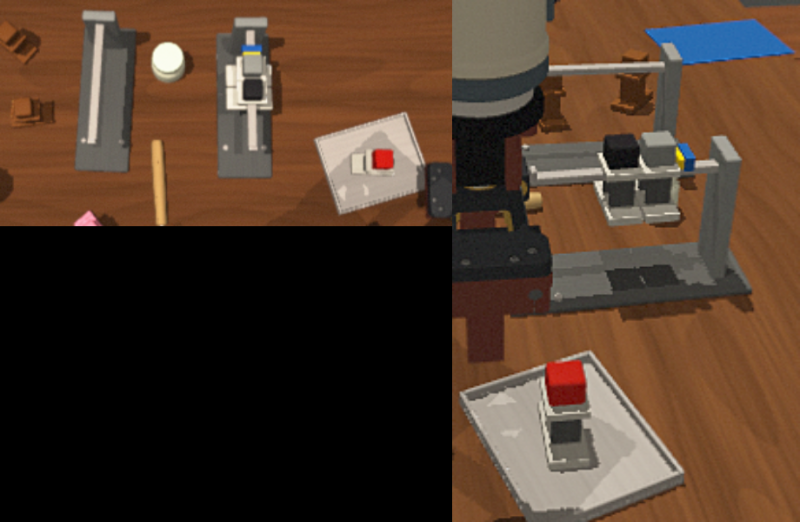

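The end picture shows red standing upright in the tray at (567,415). Black and grey hang together against the yellow pad at (685,157), the crowded hook is empty, and the bystanders haven't moved.

```bash
python3 -c "
from workcell import ctrl
print(ctrl.close_job())"
```

```text
the job is handed in; nothing more can be done
None
```

The job is done and handed in at about 39 s of the 72 s allowed: grey and black hang on the spare hook, the pad is pushed home (about 6 mm of travel, 10 N peak), and red stands upright in the steel tray.

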